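# Set the glaze depositor's portion ratchet and open its outlet

### The arm

A 6-joint arm with a two-finger parallel gripper is mounted at the origin on the work surface. World frame = base frame: x ahead of the robot, y to its left, z up, the work surface at z = 0. Lengths are in m, angles in rad, forces in N, time in s.
With the tool pointing down it reaches from about 0.325 to 0.775 m from the base axis. Payload 5.5 kg.
Tool frame: the origin (TCP) lies at the centre of the arm's flange, where the gripper is bolted on; the fingertips stand 173 mm ahead of it and the grasp point (between the pads) lies 155 mm ahead of it (tcp_to_grasp is the distance from the TCP to the grasp point, in m); z points along the fingers, x is the direction in which the jaws open and shut, and the axes are right-handed (so a half turn about z gives the same grasp; the last joint's range is limited). The gripper opens to 85 mm and grips with 20 to 120 N. Pads are 22 mm wide; open, the fingers measure 114 mm over their backs; the gripper's body (76 mm by 85 mm) begins 54 mm behind the grasp point. The pads swing forward as they close: fully open they stand 13 mm farther back than shut.
Start: joints at [1.05, 0.091, 1.231, -0, 1.82, -0.057], TCP at [0.268, 0.537, 0.405] pointing down, gripper open.
Joint ranges: [-2.87, 2.87], [-0.86, 2.18], [0.17, 2.46], [-1.51, 4.65], [0.06, 2.69], [-2.65, 2.65]. Speed limits (rad/s): [2.57, 2.57, 3.01, 3.14, 3.14, 3.14].

### API

Orientations are given as a unit quaternion [w, x, y, z].
In Python, from plant import * gives the robot as it stands.
- The arm moves only by the tool carry_out, never from a script. Its argument "motion" is a list of rows, each a list of 6 numbers: the shift along the world's x, y, z in units of 30 mm (1.0 is 30 mm), then the turn, a rotation vector about the world's x, y, z in units of 8 degrees (1.0 is 8 degrees). In form: [[x, y, z, rx, ry, rz], ...]. A call has 1 to 20 rows; each row shifts and turns the pose as measured when the row begins; what a row does not reach is not made up. A row lasts 1/10 s, in which the tool goes at most 50 mm and 8.59 degrees, less where a joint would pass 70% of its speed; a pose out of reach is approached as far as the arm can. A call is refused whole if a number of a shift passes 1 or a number of a turn 1, either way. A call with a gripper value outside its range is refused whole. "grip" is the finger opening in mm, from 0 to 85.4, set as the call begins (left out, the last holds). The fingers move at their own pace and stop on an object; the grip force is fixed at half the most. Time passes only in rows, so rows that do not move let the fingers close. It gives the time, the measured TCP pose, the force and the opening at its end, in the units of the state.
- state(): the state, without advancing time (a new reading comes with each control period).
- grab_frame(name): name is "scene" or "top" or "wrist"; returns a dict with "frame" (384x512x3 uint8, red, green, blue), "z_map" (384x512 float32, m along the optical axis (not along the pixel's ray), 0 where there is no reading), "camera_matrix" (3x3 intrinsics, pixels), "distortion" ([k1, k2, p1, p2, k3] as OpenCV has them; the pictures are not rectified), "origin" and "orientation" of the camera in the world. Camera axes: x right, y down, z forward; pixel columns grow to the right and rows downward; lengths in m; the calibration is good to about 2 mm. A picture is of the moment at which its call begins.
- job_done(): hands the job in, once; it reports no verdict.
The state is a dict: "clock": time; "joint_pos": joint angles; "joint_vel": joint speeds; "effort": joint torques, N m; "tool_pos": TCP position; "orientation": TCP orientation; "wrist_force": force on the tool from outside, world axes, zero at the start; "torque": the same for the moment, N m; "opening": finger opening in m.
Only numpy, scipy, OpenCV 4.12 (cv2) and the standard library are available. Lean on these libraries where they do the work, as an engineer would, in place of code of your own. Each camera call takes 0.05 s, during which the arm holds its last target. There are 200 camera calls.

### The job

Get the glaze depositor ready: take the amber jar out of the way of the valve handle and stand it upright, centred on the white board, and turn the portion dial clockwise until its pawl has caught with the red pointer at the yellow stud. Once the dial is set and you have let go of it, push the blue valve handle through its quarter turn to the open end stop. Do not tip the jar, and leave the cake, bottles, cup, spatula and everything else standing where they are.

Things in the scene. Friction and masses are not known exactly. Their poses are not given: they have to be found in the camera images.
- depositor: glaze depositor, fixed: steel cabinet 160 mm (x) by 360 mm (y), flat deck 100 mm above the table. Origin: centre of its footprint at table height; +x points away from the robot, +y left. Dial axis at x 0, y +85 mm. From its left end (y +180) a 24 mm pipe runs along +y, axis 45 mm high, to a spout at y 352 mm; on it a brass valve, upright axis at y +260 mm
- dial (a joint): angle (rad) of the portion dial, a 12-tooth ratchet wheel 96 mm across; grows clockwise seen from above. The pawl lets it turn only clockwise and catches it at every pi/6 (0, 0.524, ... 3.142; hard stop 3.45). A spring (0.06 to 0.13 N m) turns it back on to the tooth last passed: pass each by 0.13 to 0.3 rad, then let go. It starts on tooth 1 or 2 (0.52, 1.05), before all studs
- dial_grip (a point): on the dial's axis, at the height to grip, 138 mm above the table, in the black bar grip: 54 mm long, 14 mm thick, from 116 to 150 mm above the table. +x of this frame points along the bar towards the red pointer
- dial_pointer (a point): end of the dial's red pointer, 66 mm from the dial's axis, 116 mm above the table (the pointer reaches out over the ring of studs). At joint 0 it lies 135 degrees anticlockwise from the depositor's +x seen from above, and it turns clockwise from there as the joint grows
- hopper_top (a point): top centre of the round steel hopper on the right of the deck (depositor's x 0, y -95 mm), an obstacle 172 mm across, widest from 200 mm up, with a knob on top; this point is 275 mm above the table
- pawl_pin (a point): top of the small red pin on the sprung brass pawl, 118 mm above the table, about 55 mm from the dial's axis on the robot's side. Pushing it 10 mm away from the wheel frees the wheel, which springs back to about -0.2 rad; needed only if a tooth too many was passed
- stud_yellow: yellow stud, 16 mm across, 9 mm tall, fixed on the deck 66 mm from the dial's axis: the chosen setting. The four studs stand in changing order where the pointer is with the dial on teeth 3, 4, 5 and 6 (at 45, 15, -15, -45 degrees anticlockwise from the depositor's +x). Origin: centre of its underside
- stud_white: white stud, as the yellow one
- stud_red: red stud, as the yellow one
- stud_blue: blue stud, as the yellow one
- valve_handle (a joint): angle (rad) of the valve handle about its upright axis; grows clockwise seen from above. 0: closed, across the pipe, pointing along the depositor's -x (to the robot); pi/2: open, at the end stop, pointing along its +y, away from the cabinet. Stays where it is left; friction 0.12 N m. Starts between 0 and 0.25
- valve_axis (a point): on the upright axis of the valve, at the handle's height, 86 mm above the table
- handle_end (a point): outer end of the valve handle, 115 mm from the valve axis, mid-height of the bar: blue flat bar 21 mm wide, from 80 to 92 mm above the table. +x of this frame points from this end to the valve axis
- jar: amber jar with red cap, 46 mm across, 115 mm tall, about 0.2 kg (0.15 to 0.26), upright on the table in the way of the valve handle's swing. Origin: centre of its underside
- board_white: white round board, 100 mm across, 8 mm thick, fixed flat on the table. Origin: centre of its underside. It may lie at either of two places: in front of the depositor or beyond its right end
- board_black: black round board of the same size, in the other of the two places; nothing belongs on it
- glaze_bottle: bystander: yellow squeeze bottle, 48 mm across, 150 mm tall, beside the valve on the far side of the outlet pipe; origin: centre of its underside
- cup: bystander: open steel cup, 60 mm across, 50 mm tall, on the table in front of the depositor; origin: centre of its underside
- shaker: bystander: aluminium shaker can, 50 mm across, 100 mm tall, on the table beyond the jar; origin: centre of its underside
- spatula: bystander: spatula with black handle, 280 mm long, lying on the table at the left, beyond the shaker; origin under its middle, +x towards the blade
- pigment: bystander: blue pigment bottle with green cap, 36 mm across, 90 mm tall, right of the depositor's far side; origin: centre of its underside
- cake0: bystander: yellow glazed cake, 72 mm across, 45 mm tall, the one at the near corner of the wire rack at the far left (the other is fixed); origin: centre of its underside
There are look-alikes about, which are no part of the job. Several things look just like the board_white: the one meant starts farthest from the robot's base.

How it is judged:
On the way, in this order (a step that is already met when the one before it is completed fails the run):
1. the dial rests, let go, with its pointer at the yellow stud, the valve handle not yet opened (horizontal distance between dial_pointer and stud_yellow below 0.012 m and velocity of joint dial between -0.05 and 0.05 rad/s and contact force between dial and the fingers below 0.01 N and value of joint valve_handle below 0.6 rad), for 0.3 s.
2. the valve handle is at its open end stop (value of joint valve_handle above 1.5 rad), for 0.1 s.
At the end, for the whole second after the job is handed in: The dial is caught with its pointer's end within 12 mm (horizontally) of the yellow stud's centre; the valve handle stands within 4 degrees of its open end stop (1.50 rad or more); the jar stands upright (0.1 rad), at rest on the white board, its centre within 27 mm of the board's (horizontal distance between dial_pointer and stud_yellow below 0.012 m and velocity of joint dial between -0.05 and 0.05 rad/s and value of joint valve_handle above 1.5 rad and horizontal distance between jar and board_white below 0.027 m and angle between jar's own z axis and vertical below 0.1 rad and z of jar in the frame of board_white between 0.004 and 0.012 m and linear speed of jar below 0.02 m/s); the robot touches nothing.
It fails at once if the jar is tipped by more than 35 degrees (angle between jar's own z axis and vertical above 0.6 rad).
It fails at once if a bystander (bottle, cup, shaker, spatula, pigment, cake) is shifted by more than 30 mm (distance of any of glaze_bottle, cup, shaker, spatula, pigment, cake0 from where it was at the start of the episode above 0.03 m).
It also fails if it takes over 72 s, if anything falls off the work surface, if the arm or the gripper's body presses on something with over 40 N, if the wrist force passes 120 N, or if a joint passes its speed limit or range.

## Working session

There is one attempt and no reset: what is moved stays moved. The work goes in short steps, Python scripts to look and compute and a tool call to move; the robot and the scene stay as the last step left them, time stands still between calls to the robot, and variables do not carry over. Pictures are saved under pics/ and viewed, about 8 in all and at most 12, crops included, and the job is handed in when it is done.

Besides the shell and the picture viewer there is one more tool, called as name(argument=value, ...) on one line, values as JSON. carry_out: Moves the arm, as the interface text tells. Its arguments: {"type":"object","properties":{"motion":{"type":"array"},"grip":{"type":"number"}},"required":["motion"]}

```bash
mkdir -p pics; cat > h.py <<'E'
from plant import *
import numpy as np, cv2
from scipy.spatial.transform import Rotation as R
def rot(f):
    q=np.array(f["orientation"]); return R.from_quat(q[[1,2,3,0]]).as_matrix() if q.shape==(4,) else q
def ray(f,uv):
    n=cv2.undistortPoints(np.array([[uv]],float),np.array(f["camera_matrix"]),np.array(f["distortion"]))[0,0]
    return rot(f)@np.array([n[0],n[1],1.])
def onplane(f,uv,z):
    d=ray(f,uv); o=np.array(f["origin"]); return o+d*(z-o[2])/d[2]
def cloud(f):
    h,w=f["z_map"].shape; u,v=np.meshgrid(np.arange(w),np.arange(h))
    p=np.stack([u,v],-1).reshape(-1,1,2).astype(float)
    n=cv2.undistortPoints(p,np.array(f["camera_matrix"]),np.array(f["distortion"])).reshape(h,w,2)
    P=np.concatenate([n,np.ones((h,w,1))],2)*f["z_map"][...,None]
    return P@rot(f).T+np.array(f["origin"])
def save(f,n,box=None,s=1):
    im=f["frame"][...,::-1]
    if box: im=im[box[1]:box[3],box[0]:box[2]]
    cv2.imwrite("pics/"+n,cv2.resize(im,None,fx=s,fy=s,interpolation=cv2.INTER_CUBIC))
E
python3 - <<'E'
from h import *
import pickle
s=state(); print(s)
F={n:grab_frame(n) for n in("scene","top")}
pickle.dump(F,open("F.pkl","wb"))
for n,f in F.items(): save(f,n+".png",s=1.5); print(n,f["origin"],rot(f)[:,2],f["camera_matrix"],f["distortion"])
E
```

```text
{'clock': 0.0, 'joint_pos': array([ 1.05031616e+00,  9.18827172e-02,  1.23190134e+00,  2.84250897e-05,
        1.81975770e+00, -5.67064622e-02]), 'joint_vel': array([-0.00033492,  0.00182835, -0.00139957, -0.00264877,  0.00119114,
        0.00047488]), 'effort': array([-3.39019907e-04, -4.58726764e+01, -4.18026102e+01, -1.82534686e-04,
        1.16808683e-02, -2.09116530e-05]), 'tool_pos': array([0.2684298 , 0.53667967, 0.4035275 ]), 'orientation': array([ 4.52377852e-04,  8.50681715e-01,  5.25680198e-01, -8.63304951e-04]), 'wrist_force': array([-0.48683025,  0.23566038, -0.15653452]), 'torque': array([-0.0021216 , -0.07779298,  0.02084777]), 'opening': 0.08518694526663662}
scene [1.22105374 0.80543201 1.17087453] [-0.5150553  -0.52435899 -0.67806024] [[397.15842822   0.         250.73491185]
 [  0.         397.15842822 194.5385285 ]
 [  0.           0.           1.        ]] [0.04312023 0.         0.         0.         0.        ]
top [0.281539   0.02194694 1.33366683] [ 0.13644189 -0.0081237  -0.99061477] [[358.01642848   0.         256.84822318]
 [  0.         358.01642848 185.71157238]
 [  0.           0.           1.        ]] [-0.07087378  0.          0.          0.          0.        ]
```

View pics/scene.png

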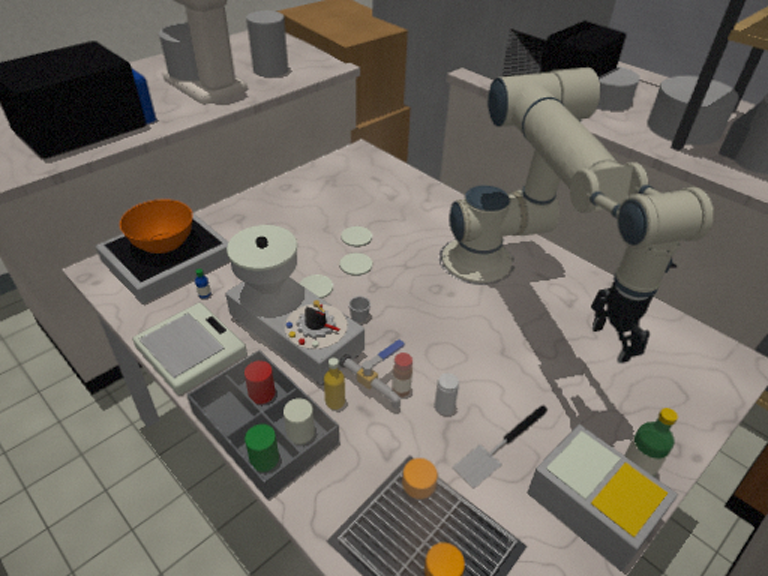

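View pics/top.png

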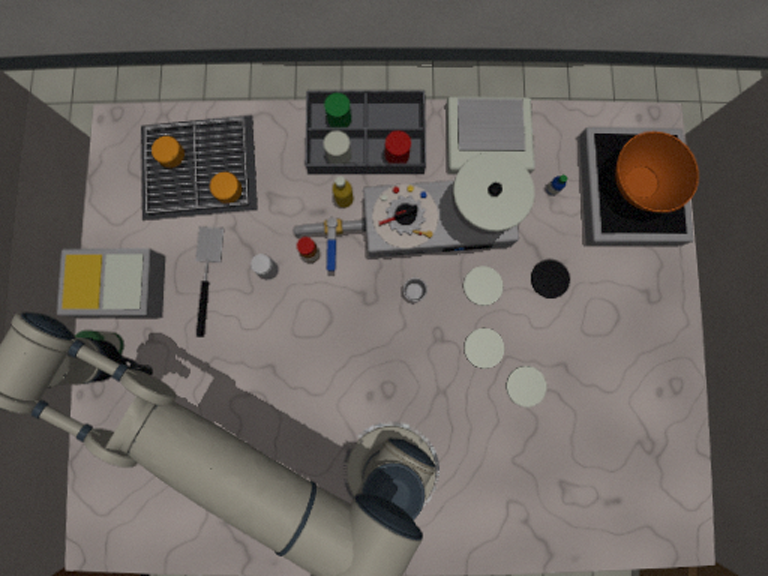

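Scene and top show everything: in top.png (1.5x) the dial is at (406,214), the jar at (307,247), the handle at (331,240) and the far white board at (483,286). The two other white boards are nearer the base. Next I measure these.

```bash
cat > meas.py <<'E'
from h import *
import pickle
F=pickle.load(open("F.pkl","rb")); f=F["top"]; P=cloud(f); hsv=cv2.cvtColor(f["frame"],cv2.COLOR_RGB2HSV)
save(f,"topc.png",(190,105,350,205),5)
def blobs(name,lo,hi,box,zr,amin=4):
    m=cv2.inRange(hsv,lo,hi); z=P[...,2]; m&=((z>zr[0])&(z<zr[1])).astype(np.uint8)*255
    k=np.zeros_like(m); k[box[1]:box[3],box[0]:box[2]]=255; m&=k
    n,l,st,c=cv2.connectedComponentsWithStats(m)
    for i in range(1,n):
        if st[i,4]>=amin:
            q=P[l==i]; print(name,st[i,4],c[i].round(1),"mean",q.mean(0).round(3),"min",q.min(0).round(3),"max",q.max(0).round(3))
B=(190,90,480,280)
blobs("red",(0,120,60),(8,255,255),B,(.05,.2)); blobs("red2",(172,120,60),(180,255,255),B,(.05,.2))
blobs("yel",(15,120,60),(35,255,255),B,(.03,.2))
blobs("blue",(100,110,50),(130,255,255),B,(.05,.2))
blobs("white",(0,0,170),(180,45,255),(290,150,400,285),(-.01,.03),100)
blobs("white2",(30,0,150),(100,60,255),(290,150,400,285),(-.01,.03),100)
blobs("black",(0,0,0),(180,255,50),(340,160,390,210),(-.01,.03),100)
z=P[...,2]
for n,b,zr in [("deck",(235,115,350,175),(.09,.11)),("hopper",(295,95,365,160),(.195,.3)),("cup",(262,180,290,205),(.035,.06)),("shaker",(160,165,190,190),(.085,.12)),("gbottle",(215,110,245,145),(.05,.2)),("jar",(195,150,215,180),(.1,.13)),("pipe",(192,140,245,165),(.03,.07))]:
    m=np.zeros(z.shape,bool); m[b[1]:b[3],b[0]:b[2]]=1; m&=(z>zr[0])&(z<zr[1]); q=P[m]
    print(n,len(q),q.mean(0).round(3),np.percentile(q,2,axis=0).round(3),np.percentile(q,98,axis=0).round(3))
    if n in("deck","pipe"): print(cv2.minAreaRect(q[:,:2].astype(np.float32)))
E
python3 meas.py
```

```text
red 189 [265.1  95.8] mean [ 0.784 -0.02   0.089] min [ 0.757 -0.049  0.082] max [0.808 0.009 0.096]
red 13 [263.6 126.4] mean [ 0.663 -0.013  0.107] min [ 0.658 -0.018  0.102] max [ 0.669 -0.008  0.115]
red 7 [267.7 140.7] mean [ 0.599 -0.026  0.15 ] min [ 0.595 -0.033  0.148] max [ 0.601 -0.02   0.153]
red 18 [257.1 147.1] mean [0.586 0.01  0.114] min [ 0.579 -0.007  0.095] max [0.591 0.025 0.122]
red 111 [203.5 163.5] mean [0.529 0.197 0.112] min [0.509 0.179 0.084] max [0.549 0.217 0.119]
yel 134 [228.3 128.6] mean [0.661 0.113 0.087] min [0.649 0.094 0.031] max [0.684 0.135 0.119]
yel 13 [273.2 125.5] mean [ 0.666 -0.047  0.107] min [ 0.661 -0.054  0.104] max [ 0.672 -0.043  0.11 ]
yel 30 [225.7 150.6] mean [0.587 0.124 0.06 ] min [0.574 0.119 0.044] max [0.603 0.131 0.068]
yel 9 [216.8 151.2] mean [0.584 0.156 0.063] min [0.572 0.153 0.054] max [0.596 0.16  0.085]
yel 6 [277.5 154.3] mean [ 0.561 -0.061  0.109] min [ 0.558 -0.066  0.105] max [ 0.562 -0.056  0.115]
yel 17 [284.8 155.7] mean [ 0.556 -0.086  0.108] min [ 0.551 -0.094  0.106] max [ 0.562 -0.073  0.111]
blue 45 [371
[... 844 characters left out ...]
  0.099] [ 0.525 -0.284  0.093] [0.681 0.056 0.109]
((0.608845055103302, -0.11895035207271576), (0.16189628839492798, 0.36068981885910034), 4.1132659912109375)
hopper 2352 [ 0.611 -0.212  0.254] [ 0.537 -0.291  0.211] [ 0.69  -0.135  0.27 ]
cup 68 [ 0.438 -0.06   0.046] [ 0.406 -0.087  0.036] [ 0.461 -0.032  0.052]
shaker 155 [0.49  0.302 0.097] [0.469 0.28  0.087] [0.512 0.324 0.102]
gbottle 282 [0.673 0.105 0.096] [0.611 0.056 0.052] [0.741 0.157 0.15 ]
jar 116 [0.529 0.199 0.113] [0.511 0.181 0.105] [0.548 0.218 0.118]
pipe 291 [0.587 0.146 0.054] [0.573 0.065 0.041] [0.604 0.231 0.064]
((0.574100911617279, 0.14728155732154846), (0.06413749605417252, 0.17572632431983948), 8.8812837600708)
```

View pics/topc.png

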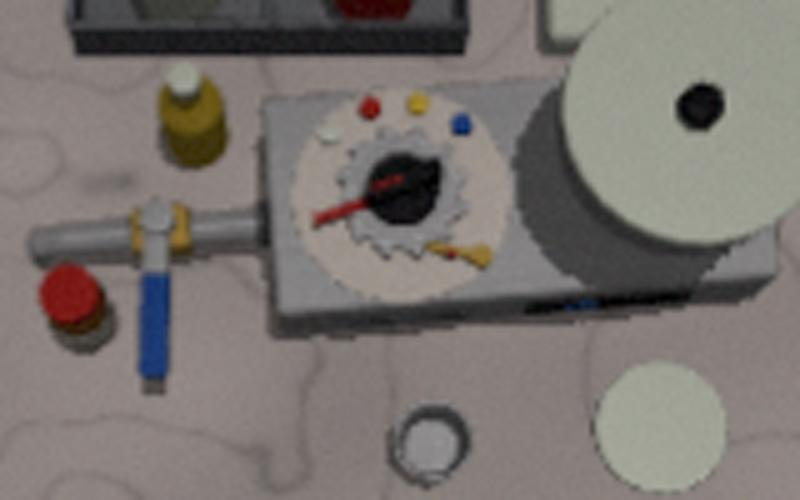

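topc.png (5x crop) shows the pointer at about 9 o'clock, tip near (318,218). The studs run white (330,132), red (370,108), yellow (418,103), blue (461,124). From the measurements, the dial axis is at about (0.603,-0.034) and the depositor yaw is about 4.1°. The dial is on tooth 1 and yellow is tooth 5. The jar is at (0.529,0.199) and the board at (0.447,-0.233). I'm going to the jar first.

carry_out(motion=[[0.72,-0.94,0,0,0,-0.66],[0.72,-0.94,0,0,0,-0.66],[0.72,-0.94,0,0,0,-0.66],[0.72,-0.94,0,0,0,-0.66],[0.72,-0.94,0,0,0,-0.66],[0.72,-0.94,0,0,0,-0.66],[0.72,-0.94,0,0,0,-0.66],[0.72,-0.94,0,0,0,-0.66],[0.72,-0.94,0,0,0,-0.66],[0.72,-0.94,0,0,0,-0.66],[0.72,-0.94,0,0,0,-0.66],[0.72,-0.94,0,0,0,-0.66]], grip=66)

```text
clock: 1.3
tool_pos: [0.5321, 0.1875, 0.3955]
orientation: [-0.0, 1.0, -0.017, -0.007]
wrist_force: [-0.2, 0.6, -1.2]
opening: 0.0661
```

```bash
python3 - <<'E'
from h import *
f=grab_frame("wrist"); P=cloud(f); hsv=cv2.cvtColor(f["frame"],cv2.COLOR_RGB2HSV)
m=((hsv[...,0]<9)|(hsv[...,0]>171))&(hsv[...,1]>120)&(P[...,2]>.1)&(P[...,2]<.125)
q=P[m]; print(len(q),q.mean(0),np.percentile(q,2,axis=0),np.percentile(q,98,axis=0))
m=(hsv[...,0]>100)&(hsv[...,0]<130)&(hsv[...,1]>120)&(P[...,2]>.07)&(P[...,2]<.1); q=P[m]
print(len(q),q.mean(0).round(3),cv2.minAreaRect(q[:,:2].astype(np.float32)) if len(q) else 0)
s=state();print(s["tool_pos"],s["orientation"])
print(f["origin"]); save(f,"w1.png")
E
```

```text
1768 [0.54286887 0.17542493 0.11516113] [ 0.51260358 -0.01206022  0.10623635] [0.66639334 0.21902202 0.11894875]
1175 [0.513 0.143 0.092] ((0.5122894048690796, 0.14236365258693695), (0.01995009183883667, 0.07221925258636475), 88.73664855957031)
[0.53459233 0.18354716 0.39476772] [ 0.00157608  0.99974371 -0.02169036 -0.00628887]
[0.53358991 0.26734405 0.36579863]
```

carry_out(motion=[[-0.1,0.55,0,0,-0.09,0.3],[0,0,0,0,0,0],[0,0,-0.9,0,0,0],[0,0,-0.9,0,0,0]])

```text
clock: 1.75
tool_pos: [0.5322, 0.2004, 0.3426]
orientation: [0.001, 1.0, -0.0, 0.003]
wrist_force: [-0.1, -0.4, -0.8]
opening: 0.0661
```

carry_out(motion=[[0,0,-0.9,0,0.05,0],[0,0,-0.9,0,0,0],[0,0,-0.9,0,0,0],[0,0,-0.7,0,0,0],[0,0,0,0,0,0],[0,0,0,0,0,0]])

```text
clock: 2.35
tool_pos: [0.5268, 0.2062, 0.2328]
orientation: [0.002, 1.0, 0.006, -0.004]
wrist_force: [0.0, -0.6, 0.8]
opening: 0.0663
```

carry_out(motion=[[0.13,-0.2,-0.05,0,-0.05,0],[0,0,0,0,0,0],[0,0,0,0,0,0]])

```text
clock: 2.65
tool_pos: [0.5315, 0.2008, 0.2353]
orientation: [0.001, 1.0, 0.007, 0.002]
wrist_force: [0.4, 0.6, -0.3]
opening: 0.066
```

carry_out(motion=[[0,0,0,0,0,0],[0,0,0,0,0,0],[0,0,0,0,0,0],[0,0,0,0,0,0],[0,0,0,0,0,0],[0,0,0,0,0,0]], grip=30)

```text
clock: 3.25
tool_pos: [0.532, 0.2006, 0.2372]
orientation: [0.0, 1.0, 0.007, 0.003]
wrist_force: [0.7, -0.7, 1.3]
opening: 0.044
```

carry_out(motion=[[0,0,0.4,0,0,0],[0,0,0.8,0,0,0],[0,0,0.9,0,0,0],[0,0,0.9,0,0,0],[0,0,0.9,0,0,0],[0,0,0.8,0,0,0],[-0.17,-0.4,0.2,0,0,0],[-0.17,-0.8,0,0,0,0],[-0.17,-0.9,0,0,0,0],[-0.17,-0.9,0,0,0,0]])

```text
clock: 4.25
tool_pos: [0.5078, 0.1086, 0.3915]
orientation: [0.001, 1.0, 0.01, 0.002]
wrist_force: [-0.0, -0.4, -2.4]
opening: 0.0438
```

carry_out(motion=[[-0.16,-0.9,0,0,0,0],[-0.16,-0.9,0,0,0,0],[-0.16,-0.9,0,0,0,0],[-0.16,-0.9,0,0,0,0],[-0.16,-0.9,0,0,0,0],[-0.16,-0.9,0,0,0,0],[-0.16,-0.9,0,0,0,0],[-0.16,-0.9,0,0,0,0],[-0.16,-0.9,0,0,0,0],[-0.16,-0.9,0,0,0,0],[-0.16,-0.9,0,0,0,0],[-0.16,-0.9,0,0,0,0],[-0.1,-0.4,0,0,0,0],[0,0,0,0,0,0]])

```text
clock: 5.65
tool_pos: [0.4324, -0.2484, 0.3825]
orientation: [0.001, 1.0, 0.006, -0.006]
wrist_force: [0.2, 0.1, -1.1]
opening: 0.0437
```

carry_out(motion=[[0.5,0.5,0,0,-0.08,0],[0,0,0,0,0,0],[0,0,-0.8,0,0,0],[0,0,-0.8,0,0,0],[0,0,-0.8,0,0,0],[0,0,-0.8,0,0,0],[0,0,-0.5,0,0,0],[0,0,0,0,0,0],[0,0,0,0,0,0]])

```text
clock: 6.55
tool_pos: [0.4463, -0.2271, 0.2688]
orientation: [0.0, 1.0, 0.009, -0.0]
wrist_force: [-0.1, -0.2, -1.2]
opening: 0.0437
```

carry_out(motion=[[0.04,-0.2,-0.3,0,0,0],[0,0,-0.2,0,0,0],[0,0,-0.1,0,0,0],[0,0,0,0,0,0],[0,0,0,0,0,0]])

```text
clock: 7.05
tool_pos: [0.4484, -0.2343, 0.2532]
orientation: [0.002, 1.0, 0.009, 0.002]
wrist_force: [-1.3, 0.2, -1.1]
opening: 0.0436
```

carry_out(motion=[[0,0,-0.15,0,0,0],[0,0,-0.1,0,0,0],[0,0,0,0,0,0]])

```text
clock: 7.35
tool_pos: [0.4485, -0.2343, 0.2457]
orientation: [0.002, 1.0, 0.009, 0.002]
wrist_force: [0.3, 0.2, -2.9]
opening: 0.0441
```

carry_out(motion=[[0,0,-0.1,0,0,0],[0,0,0,0,0,0]])

```text
clock: 7.55
tool_pos: [0.4487, -0.2348, 0.2459]
orientation: [0.004, 1.0, 0.009, 0.004]
wrist_force: [0.5, 0.7, -0.1]
opening: 0.044
```

carry_out(motion=[[0,0,0,0,0,0],[0,0,0,0,0,0],[0,0,0,0,0,0],[0,0,0,0,0,0]], grip=66)

```text
clock: 7.95
tool_pos: [0.449, -0.2348, 0.2466]
orientation: [0.004, 1.0, 0.009, 0.005]
wrist_force: [-0.0, 0.0, 0.2]
opening: 0.0663
```

carry_out(motion=[[0,0,0.3,0,0,0],[0,0,0.8,0,0,0],[0,0,0.9,0,0,0],[0,0,0.9,0,0,0],[0,0,0.9,0,0,0],[0,0,0.9,0,0,0],[0,0,0.3,0,0,0]])

```text
clock: 8.65
tool_pos: [0.4474, -0.2338, 0.4026]
orientation: [0.003, 1.0, 0.009, 0.003]
wrist_force: [0.1, 0.5, 0.3]
opening: 0.0659
```

```bash
python3 - <<'E'
from h import *
f=grab_frame("wrist"); P=cloud(f); hsv=cv2.cvtColor(f["frame"],cv2.COLOR_RGB2HSV)
m=((hsv[...,0]<9)|(hsv[...,0]>171))&(hsv[...,1]>120)&(P[...,1]<-.15)&(P[...,2]>.08)
q=P[m]; print(len(q),q.mean(0).round(3),np.percentile(q,2,axis=0).round(3),np.percentile(q,98,axis=0).round(3))
m=(abs(P[...,2]-.008)<.006)&(hsv[...,1]<60)&(abs(P[...,0]-.447)<.07)&(abs(P[...,1]+.233)<.07)&(hsv[...,0]>28)&(hsv[...,0]<110)
q=P[m]; print(len(q)); 
if len(q): print(cv2.minEnclosingCircle(q[:,:2].astype(np.float32)))
s=state();print(s["tool_pos"],s["orientation"],s["joint_pos"])
g=grab_frame("top"); P=cloud(g); hsv=cv2.cvtColor(g["frame"],cv2.COLOR_RGB2HSV)
import pickle; pickle.dump((f,g),open("F2.pkl","wb"))
im=np.hstack([f["frame"],g["frame"]])[...,::-1]; cv2.imwrite("pics/c2.png",cv2.resize(im,(800,300)))
E
```

```text
1514 [ 0.448 -0.235  0.126] [ 0.43  -0.255  0.115] [ 0.465 -0.217  0.125]
1649
((0.44763192534446716, -0.2314327210187912), 0.049000829458236694)
[ 0.44741534 -0.23377752  0.40291289] [0.00313986 0.99994992 0.00899275 0.00307089] [-0.54820208 -0.16918409  1.48743421 -0.00214559  1.8148084  -0.56671525]
```

View pics/c2.png

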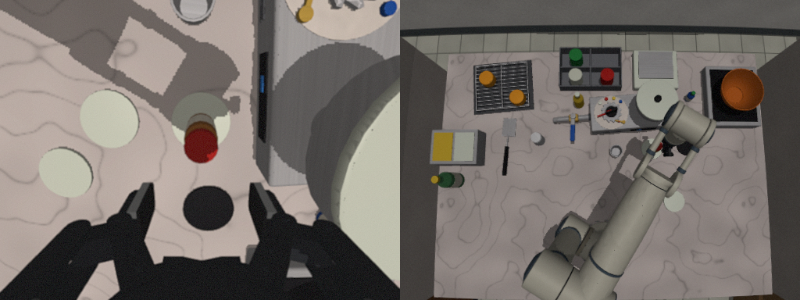

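The jar stands upright on the far white board ((200,120) in the wrist half), its cap about 4 mm from the board centre. The dial is next, approached around the hopper.

carry_out(motion=[[0,0.8,0,0,0,0.28],[0,0.8,0,0,0,0.28],[0,0.8,0,0,0,0.28],[0,0.8,0,0,0,0.28],[0,0.8,0,0,0,0.28],[0,0.8,0,0,0,0.28],[0.1,0.8,0,0,0,0.28],[0.5,0.6,0,0,0,0.28],[0.7,0.2,0,0,0,0],[0.7,0,0,0,0,0],[0.7,0,0,0,0,0],[0.7,0,0,0,0,0],[0.5,0,0,0,0,0],[0,0,0,0,0,0],[0,0,0,0,0,0]], grip=50)

```text
clock: 10.25
tool_pos: [0.5664, -0.0333, 0.3669]
orientation: [-0.005, 0.985, 0.171, -0.019]
wrist_force: [-0.5, 0.5, -0.2]
opening: 0.0501
```

```bash
cat > dial.py <<'E'
from h import *
import sys
f=grab_frame("wrist"); P=cloud(f); hsv=cv2.cvtColor(f["frame"],cv2.COLOR_RGB2HSV); H,S,V=cv2.split(hsv)
z=P[...,2]; near=np.hypot(P[...,0]-.603,P[...,1]+.034)<.085
red=((H<9)|(H>171))&(S>120)
for n,m in [("bar",near&(z>.14)&(z<.16)),("redptr",near&red&(z>.111)&(z<.125)),("redstud",near&red&(z<.1105)&(z>.1)),("yel",near&(H>18)&(H<35)&(S>130)&(z>.1)&(z<.1115)),("blue",near&(H>100)&(H<130)&(S>130)&(z>.1)&(z<.1115))]:
    q=P[m]
    if len(q)>3:
        r=cv2.minAreaRect(q[:,:2].astype(np.float32)); d=q[:,:2].mean(0)-[.603,-.034]
        print(n,len(q),q.mean(0).round(4),np.round(r[0],4),np.round(r[1],4),r[2],"ang",np.degrees(np.arctan2(d[1],d[0])).round(1),"r",np.hypot(*d).round(4))
s=state();print(s["tool_pos"],s["orientation"],s["joint_pos"].round(2),s["clock"])
save(f,sys.argv[1])
E
python3 dial.py w3.png
```

```text
bar 744 [ 0.5967 -0.0195  0.1496] [ 0.5985 -0.023 ] [0.0144 0.0306] 20.115524291992188 ang 113.3 r 0.0158
redptr 475 [0.5857 0.001  0.1189] [ 0.5952 -0.0084] [0.1283 0.0772] 27.180198669433594 ang 116.3 r 0.0391
redstud 200 [ 0.6624 -0.0125  0.1094] [ 0.6138 -0.038 ] [0.1274 0.0144] 27.231307983398438 ang 19.9 r 0.0631
yel 261 [ 0.6541 -0.0484  0.1095] [ 0.6087 -0.0549] [0.1299 0.0366] 19.703603744506836 ang -15.8 r 0.0531
[ 0.56618993 -0.03331208  0.3666963 ] [-0.00544117  0.98504345  0.1711148  -0.01948107] [-0.12  0.02  1.38 -0.    1.79 -0.46] 10.3
```

View pics/w3.png

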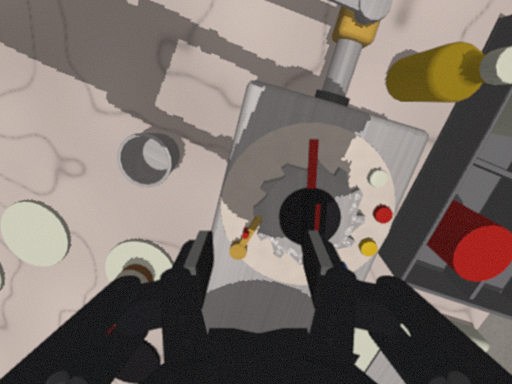

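w3.png shows the dial below with the pointer at (314,150) and the yellow stud at (369,247). The bar's normal is at 20°, and the visible bar end lies 27 mm from (0.603,-0.034), which confirms the axis.

carry_out(motion=[[0.6,0,0.1,0,-0.29,0.04],[0.6,0,0.1,0,0,0],[0,0,0,0,0,0],[0,0,0,0,0,0]])

```text
clock: 10.7
tool_pos: [0.6002, -0.0335, 0.3717]
orientation: [-0.002, 0.985, 0.174, -0.0]
wrist_force: [0.3, -0.7, -0.2]
opening: 0.0498
```

carry_out(motion=[[0.1,0,-0.7,0,0,0],[0,0,-0.7,0,0,0],[0,0,-0.5,0,0,0],[0,0,0,0,0,0],[0,0,0,0,0,0]])

```text
clock: 11.2
tool_pos: [0.5995, -0.0336, 0.3147]
orientation: [-0.002, 0.985, 0.174, 0.0]
wrist_force: [-0.1, 1.4, -0.6]
opening: 0.0497
```

carry_out(motion=[[0.12,0,-0.4,0,0,0],[0,0,-0.25,0,0,0],[0,0,0,0,0,0],[0,0,0,0,0,0]])

```text
clock: 11.6
tool_pos: [0.6035, -0.0336, 0.296]
orientation: [-0.001, 0.985, 0.173, 0.002]
wrist_force: [-0.8, 0.1, -0.5]
opening: 0.0502
```

Centred on the bar. Closing, then turning clockwise.

carry_out(motion=[[0,0,0,0,0,0],[0,0,0,0,0,0],[0,0,0,0,0,0],[0,0,0,0,0,0],[0,0,0,0,0,0],[0,0,0,0,0,0]], grip=5)

```text
clock: 12.2
tool_pos: [0.603, -0.034, 0.297]
orientation: [-0.001, 0.985, 0.173, 0.001]
wrist_force: [-0.6, -1.2, -0.7]
opening: 0.0131
```

carry_out(motion=[[0,0,0,0,0,-0.5],[0,0,0,0,0,-0.5],[0,0,0,0,0,-0.5],[0,0,0,0,0,-0.5]])

```text
clock: 12.6
tool_pos: [0.6032, -0.0339, 0.2969]
orientation: [-0.001, 1.0, 0.03, 0.001]
wrist_force: [0.1, 0.2, -0.2]
opening: 0.0128
```

carry_out(motion=[[0,0,0,0,0,-0.7],[0,0,0,0,0,-0.7],[0,0,0,0,0,-0.7],[0,0,0,0,0,-0.7],[0,0,0,0,0,-0.7],[0,0,0,0,0,-0.7],[0,0,0,0,0,-0.7],[0,0,0,0,0,-0.7]])

```text
clock: 13.4
tool_pos: [0.604, -0.0337, 0.2969]
orientation: [0.0, 0.93, -0.367, 0.003]
wrist_force: [0.2, -0.7, 0.5]
opening: 0.013
```

carry_out(motion=[[0,0,0,0,0,-0.7],[0,0,0,0,0,-0.7],[0,0,0,0,0,-0.7],[0,0,0,0,0,-0.7],[0,0,0,0,0,-0.7],[0,0,0,0,0,-0.7],[0,0,0,0,0,-0.7],[0,0,0,0,0,-0.7],[0,0,0,0,0,-0.7]])

```text
clock: 14.3
tool_pos: [0.6049, -0.0342, 0.297]
orientation: [-0.002, -0.672, 0.74, -0.004]
wrist_force: [0.8, -1.0, -1.1]
opening: 0.0127
```

carry_out(motion=[[-0.05,0,0,0,0,-0.6],[0,0,0,0,0,-0.6],[0,0,0,0,0,-0.6],[0,0,0,0,0,-0.2],[0,0,0,0,0,0]])

```text
clock: 14.8
tool_pos: [0.6045, -0.0344, 0.2969]
orientation: [-0.001, -0.557, 0.831, -0.005]
wrist_force: [0.6, -0.0, -0.5]
opening: 0.0128
```

carry_out(motion=[[0,0,0,0,0,0],[0,0,0,0,0,0],[0,0,0,0,0,0],[0,0,0,0,0,0],[0,0,0,0,0,0]], grip=50)

```text
clock: 15.3
tool_pos: [0.6048, -0.0342, 0.2977]
orientation: [-0.0, -0.558, 0.83, -0.006]
wrist_force: [-0.0, 0.0, -0.4]
opening: 0.05
```

carry_out(motion=[[0,0,0.4,0,0,0],[0,0,0.8,0,0,0],[0,0,0.9,0,0,0],[0,0,0.9,0,0,0],[-0.5,0,0.5,0,0,0.5],[-0.8,0.3,0,0,0,1],[-0.8,0.6,0,0,0,1],[-0.8,0.6,0,0,0,1],[-0.8,0.6,0,0,0,1],[-0.5,0.6,0,0,0,1],[0,0.6,0,0,0,1],[0,0,0,0,0,1],[0,0,0,0,0,0]])

```text
clock: 16.6
tool_pos: [0.4706, 0.0676, 0.4213]
orientation: [-0.008, 0.907, -0.421, 0.012]
wrist_force: [-0.3, -0.4, -0.0]
opening: 0.0499
```

```bash
python3 dial.py w4.png; python3 - <<'E'
from h import *
f=grab_frame("top"); save(f,"t4.png",(150,90,350,240),4)
import pickle; pickle.dump({"top":f},open("F.pkl","wb"))
E
python3 meas.py | grep -E "^(red|yel|blue)"
```

```text
bar 1167 [ 0.6017 -0.0318  0.1489] [ 0.6023 -0.0338] [0.015  0.0539] 80.92157745361328 ang 119.4 r 0.0026
redptr 313 [ 0.6406 -0.0426  0.1182] [ 0.6111 -0.0332] [0.1249 0.053 ] 11.724383354187012 ang -12.9 r 0.0386
redstud 171 [ 0.6631 -0.0115  0.109 ] [ 0.6159 -0.0405] [0.1269 0.0151] 30.33953285217285 ang 20.5 r 0.0642
yel 151 [ 0.6374 -0.0501  0.1092] [ 0.6077 -0.0547] [0.1304 0.0383] 22.063405990600586 ang -25.1 r 0.038
blue 173 [ 0.6519 -0.0752  0.1092] [ 0.6523 -0.076 ] [0.0137 0.0147] 78.80424499511719 ang -40.1 r 0.064
[0.47070667 0.06746678 0.42138897] [-0.00848508  0.90612076 -0.42277483  0.01160265] [ 0.07 -0.25  1.53  0.    1.84  0.94] 16.65
red 193 [265.   96.1] mean [ 0.783 -0.02   0.089] min [ 0.756 -0.049  0.081] max [0.808 0.009 0.096]
red 13 [263.6 126.4] mean [ 0.664 -0.013  0.104] min [ 0.659 -0.018  0.099] max [ 0.669 -0.008  0.11 ]
red 11 [272.5 128.4] mean [ 0.653 -0.044  0.115] min [ 0.639 -0.047  0.098] max [ 0.664 -0.042  0.119]
red 110 [329.5 186.1] mean [ 0.446 -0.237  0.121] min [ 0.427 -0.257  0.095] max [ 0.464 -0.218  0.127]
yel 67 [228.  125.6] mean [
[... 568 characters left out ...]
0.075  0.111]
blue 4 [306.8 165.2] mean [ 0.531 -0.17   0.061] min [ 0.53  -0.174  0.05 ] max [ 0.532 -0.167  0.068]
blue 27 [220.3 172.1] mean [0.502 0.14  0.089] min [0.491 0.131 0.085] max [0.51  0.149 0.093]meas.py:22: RuntimeWarning: Mean of empty slice.
  print(n,len(q),q.mean(0).round(3),np.percentile(q,2,axis=0).round(3),np.percentile(q,98,axis=0).round(3))
  ret = um.true_divide(
Traceback (most recent call last):
  File "meas.py", line 22, in <module>
    print(n,len(q),q.mean(0).round(3),np.percentile(q,2,axis=0).round(3),np.percentile(q,98,axis=0).round(3))
                                      ~~~~~~~~~~~~~^^^^^^^^^^^^
IndexError: index -1 is out of bounds for axis 0 with size 0
```

View pics/t4.png

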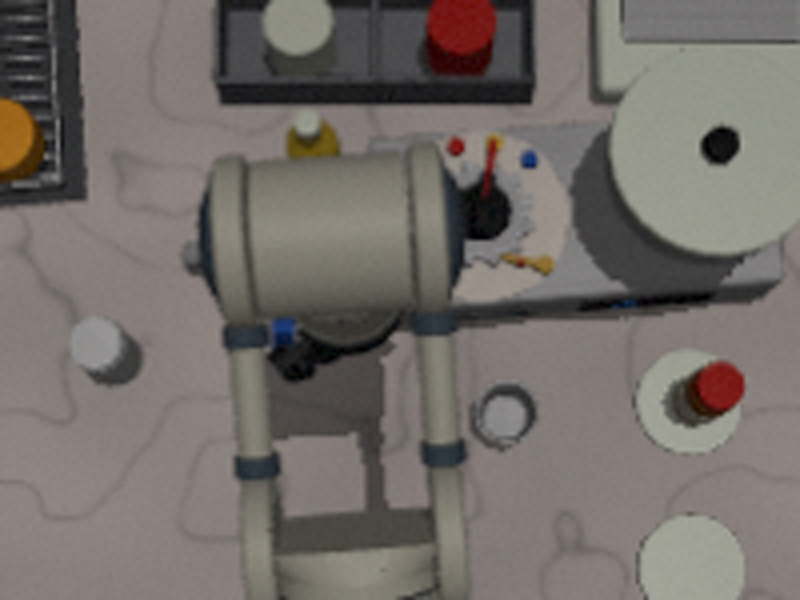

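t4.png shows the pointer over the yellow stud at (491,145) and the jar on the white board at (690,400). The pointer line is at -11° against -10.9° expected, so the dial is on tooth 5. The valve is next, with the fingers shut.

carry_out(motion=[[0.5,0.5,0,-0.04,0.2,0],[0.5,0.5,0,0,0,0],[0,0,-0.6,0,0,0],[0,0,-0.8,0,0,0],[0,0,-0.8,0,0,0],[0,0,0,0,0,0],[0,0,0,0,0,0]], grip=0)

```text
clock: 17.4
tool_pos: [0.5032, 0.0955, 0.3558]
orientation: [0.0, 0.9, -0.437, 0.001]
wrist_force: [0.3, -0.1, 0.3]
opening: 0.0002
```

carry_out(motion=[[-0.05,0,-0.8,0,0,0],[0,0,-0.8,0,0,0],[0,0,-0.8,0,0,0],[0,0,-0.8,0,0,0],[0,0,-0.3,0,0,0],[0,0,0,0,0,0],[0,0,0,0,0,0]])

```text
clock: 18.1
tool_pos: [0.5043, 0.0942, 0.2607]
orientation: [-0.004, 0.897, -0.442, 0.008]
wrist_force: [0.2, 0.2, -0.2]
opening: -0.0002
```

carry_out(motion=[[-0.1,0,-0.5,0,0.1,0],[0,0,-0.1,0,0,0],[0,0,0,0,0,0]])

```text
clock: 18.4
tool_pos: [0.502, 0.0943, 0.2451]
orientation: [-0.002, 0.897, -0.442, 0.004]
wrist_force: [0.0, -0.2, 0.8]
opening: -0.0001
```

carry_out(motion=[[0,0.5,0,0,0,0],[0,0.5,0,0,0,0],[0,0.5,0,0,0,0],[0,0.4,0,0,0,0]])

```text
clock: 18.8
tool_pos: [0.5021, 0.1536, 0.246]
orientation: [-0.002, 0.896, -0.443, 0.005]
wrist_force: [0.8, -2.3, -0.4]
opening: 0.0
```

carry_out(motion=[[0.05,0.45,0,0,0,0],[0.15,0.45,0,0,0,0],[0.3,0.4,0,0,0,0],[0.35,0.35,0,0,0,0],[0.4,0.3,0,0,0,0],[0.4,0.2,0,0,0,0]])

```text
clock: 19.4
tool_pos: [0.5523, 0.2263, 0.246]
orientation: [-0.001, 0.897, -0.442, 0.004]
wrist_force: [-1.5, -2.1, -0.1]
opening: 0.0002
```

carry_out(motion=[[0.3,0,0,0,0,0],[0.2,0,0,0,0,0]])

```text
clock: 19.6
tool_pos: [0.5638, 0.2287, 0.2453]
orientation: [0.005, 0.897, -0.441, -0.006]
wrist_force: [-41.9, -10.8, 22.4]
opening: -0.0002
```

End stop reached (force rose sharply). Backing off and checking.

carry_out(motion=[[-0.4,0,0,0,0,0],[-0.8,0,0,0,0,0],[-0.6,0,0.5,0,0,0],[0,0,0.9,0,0,0],[0,0,0.9,0,0,0],[0,0,0.9,0,0,0],[-0.5,0.5,0.9,0,0,0],[-0.9,0.9,0.5,0,0,0],[-0.9,0.9,0,0,0,0],[-0.9,0.9,0,0,0,0],[0,0.9,0,0,0,0],[0,0.9,0,0,0,0],[0,0,0,0,0,0],[0,0,0,0,0,0]])

```text
clock: 21.0
tool_pos: [0.407, 0.3895, 0.3902]
orientation: [0.001, 0.898, -0.44, -0.01]
wrist_force: [-0.8, 0.3, 0.6]
opening: 0.0001
```

```bash
python3 - <<'E'
from h import *
f=grab_frame("top"); save(f,"t5.png",(130,90,350,240),3.6)
P=cloud(f); H,S,V=cv2.split(cv2.cvtColor(f["frame"],cv2.COLOR_RGB2HSV)); z=P[...,2]
def c(n,m,ctr=None,r=.08):
    if ctr is not None: m=m&(np.hypot(P[...,0]-ctr[0],P[...,1]-ctr[1])<r)
    q=P[m]; print(n,len(q),q.mean(0).round(3) if len(q) else "", np.round(cv2.minAreaRect(q[:,:2].astype(np.float32))[0:3:2][1],1) if len(q)>4 else "")
    return q
red=((H<9)|(H>171))&(S>120)
q=c("handle",(H>100)&(H<130)&(S>110)&(z>.075)&(z<.1),(.585,.22)); 
if len(q)>4:
    v=cv2.fitLine(q[:,:2].astype(np.float32),cv2.DIST_L2,0,.01,.01).ravel(); print("handle dir",np.degrees(np.arctan2(v[1],v[0])), "axis->mean", np.degrees(np.arctan2(q[:,1].mean()-.140,q[:,0].mean()-.590)))
c("ptr",red&(z>.112),(.66,-.045),.025); c("yel",(H>18)&(H<35)&(S>130)&(z<.118),(.666,-.047),.02)
c("jarcap",red&(z>.1),(.447,-.235)); c("shaker",(z>.085)&(z<.11),(.49,.302),.05); c("cup",(z>.035)&(z<.06),(.438,-.06),.045)
print(state()["tool_pos"],state()["wrist_force"],state()["clock"])
E
```

```text
handle 105 [0.582 0.216 0.089] 4.8
handle dir -85.45176 axis->mean 96.36302293893758
ptr 10 [ 0.653 -0.044  0.117] 85.8
yel 2 [ 0.668 -0.05   0.106] 
jarcap 115 [ 0.446 -0.237  0.121] 88.1
shaker 158 [0.489 0.302 0.097] 28.0
cup 67 [ 0.437 -0.06   0.047] 0.3
[0.40708173 0.38930926 0.39011185] [-0.29043418 -0.09078412  0.07189555] 21.05
```

View pics/t5.png

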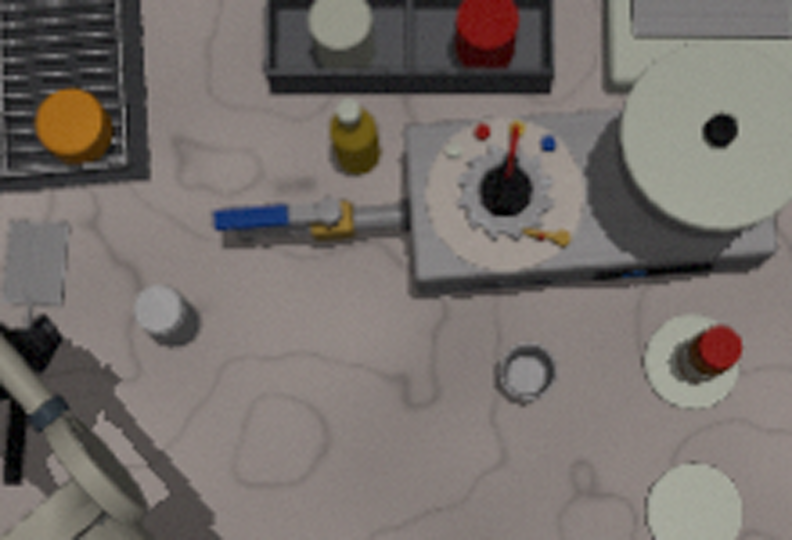

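t5.png shows the handle (250,217) along +y over the pipe, the pointer at the yellow stud (516,130), the jar on the white board, and the bystanders in place. Handing in.

```bash
python3 -c "from plant import *; print(job_done())"
```

```text
the job is handed in; nothing more can be done
None
```

I moved the amber jar onto the white board, set the dial to the yellow stud, and then pushed the valve handle open to its end stop. The job is handed in after about 21 s of robot time, and it reported no verdict.

Last checks before handing in:
- **Jar:** it stands upright, with its cap 4 to 5 mm from the centre of the far white board (27 mm allowed).
- **Dial:** it went from tooth 1 to tooth 5 and was let go. Its pointer line measures about -11° against -10.9° expected, in line with the yellow stud.
- **Valve handle:** it points at 94.5° in the world, against 94.1° for the end stop by my measurement, so about 1.56 rad. A cruder check from the valve axis to the handle's middle gave 96.4°, or about 1.53 rad; both are above the 1.50 needed.
- **Everything else:** the shaker and cup measured within 1 mm of where they started. The squeeze bottle, cake and spatula looked unmoved, but I did not measure them. I measured the pigment bottle only after the dial step, when it had not moved.
- **Robot:** the arm is clear and touching nothing. The wrist force peaked at about 43 N in x and y (48 N in total) at the valve's end stop, on the fingertips; the wrist limit is 120 N.

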